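# Mark a strip with a mallet blow and flip the station sign

### The arm

A 7-joint arm with a two-finger parallel gripper is mounted at the origin on the work surface. World frame = base frame: x ahead of the robot, y to its left, z up, the work surface at z = 0. Lengths are in m, angles in rad, forces in N, time in s.
With the tool pointing down it reaches from about 0.4 to 0.9 m from the base axis. Payload 5.5 kg.
Tool frame: the origin (TCP) lies midway between the tips of the shut fingers; the grasp point (between the pads) lies 19 mm behind it (manip.grip_depth is the distance from the TCP to the grasp point, in m); z points along the fingers, x is the direction in which the jaws open and shut, and the axes are right-handed (so a half turn about z gives the same grasp; the last joint's range is limited). The gripper opens to 92 mm and grips with 3 to 60 N. Pads are 19 mm wide; open, the fingers measure 130 mm over their backs; the gripper's body (75 mm by 190 mm) begins 47 mm behind the grasp point.
Start: joints at [1.371, 0.501, -0.427, 1.55, 0.221, 1.138, -0.21], TCP at [0.29, -0.582, 0.227] pointing down, gripper open.
Joint ranges: [-2.88, 2.88], [-0.31, 2.03], [-1.54, 1.56], [0.2, 2.42], [-1.41, 4.55], [0.19, 2.02], [-2.57, 2.57]. Speed limits (rad/s): [2.57, 2.57, 3.14, 3.14, 3.14, 3.14, 3.14].

### API

Orientations are given as a unit quaternion [x, y, z, w].
In Python, from bench import manip, effector, viewer gives the robot as it stands. Calls block until the motion is done:
- manip.move_pose(position, orientation): joint-space move of the TCP to a pose.
- manip.servo_line(position, ori=None, vel=0.15): straight line of the TCP; ori=None keeps the orientation; vel is the mean speed in m/s.
- manip.movej(angles): joint-space move.
- effector.open_jaws() and effector.close(f_grip=None): open the fingers fully, or close them until they stop; f_grip is the grip in N (None keeps the last).
- manip.sleep(seconds).
- manip.solve_ik(position, orientation): joint angles nearest the present ones, or None.
- viewer.get_image(name): name is "side" or "top" or "wrist"; returns the picture (480x640x3 uint8, red, green, blue); there is no depth.
- viewer.get_calibration(name): a dict with "vfov" (degrees; the focal length in pixels is half the picture's height over the tangent of half this angle, whatever the lens; pixels are square), "cx", "cy" (the principal point, pixels), "dist_coeffs" ([k1, k2, p1, p2, k3] as OpenCV has them; the pictures are not rectified), "eye" and "attitude" of the camera in the world. Camera axes: x right, y down, z forward; pixel columns grow to the right and rows downward; lengths in m; the calibration is good to about 2 mm. A picture is of the moment at which its call begins: read the wrist's pose just before it. get_calibration takes no time and is no camera call; for the wrist camera it gives the pose at the moment of the call.
A pose or a line that the arm cannot do raises manip.PlanningError and nothing moves.
- manip.hand_in(): hands the job in, once; it reports no verdict.
Readings, each from a call of its own:
- manip.current_clock(): time.
- manip.current_q(): joint angles.
- manip.current_joint_velocities(): joint speeds.
- manip.current_tau(): joint torques, N m.
- manip.current_tool_pos(): TCP position.
- manip.current_tcp_rot(): TCP orientation.
- manip.current_force(): force on the tool from outside, world axes, zero at the start.
- manip.current_wrist_torque(): the same for the moment, N m.
- manip.current_finger_gap(): finger opening in m.
Only numpy, scipy, OpenCV 4.12 (cv2) and the standard library are available. Lean on these libraries where they do the work, as an engineer would, in place of code of your own. Each camera call takes 0.05 s, during which the arm holds its last target.

### The job

Mark the aluminium strip in the round-headed punch: lift the mallet off its rubber mat and strike the round sprung punch fully down with a brisk blow of the mallet, leaving the square-headed punch unstruck. Let the punch spring back up, stand the mallet upright on its mat again, and only then turn the sign half a turn, as far as it goes, to show the robot the face with the raised bar. Leave the other things on the bench where they are, and let go of everything.

Things in the scene. Friction and masses are not known exactly. Their poses are not given: they have to be found in the camera images.
- mallet_grip (a point): Place to grip the loose mallet: middle of its level wooden handle's section (24 mm wide, 30 mm high, flat sides), 75 mm from the head's axis, 42 mm from the head's surface, 32 mm above the head's lower face; the handle goes on 108 mm away from the head. x axis: along the handle towards the head; z: up along the head.
- mallet_face (a point): Centre of the lower flat face of the mallet's head: the striking face. Head: wooden cylinder 66 mm in diameter, 64 mm high, standing on this face on its mat; the handle leaves it half-way up. Axes as mallet_grip.
- mat_top (a point): Centre of the upper face of the mallet's mat, a fixed black rubber disc 110 mm in diameter and 6 mm thick. The mallet's head starts at its middle; mat and sign may change sides of the bench.
- round_punch_top (a point): Centre of the top face of the round sprung punch: steel head 44 mm in diameter and 35 mm high, on a coil spring above a grey guide plate, on a fixed steel stand (base 90 x 80 mm). At rest its top is 135 mm above the bench. Two such stands are side by side, 110 mm or more apart, and may change places.
- round_punch (a joint): How far the round punch is pressed straight down: 0 at rest, 0.030 m fully down on its stop. Its spring needs about 5 N to start and 11 N fully down, and pushes it back up. It marks only under a blow: it must go down faster than 0.05 m/s in mid-travel (0.003 to 0.022), then beyond 0.026, under the mallet.
- square_punch_top (a point): Centre of the top face of the square-headed sprung punch (38 x 38 mm, 35 mm high), else the same as the round one; not to be struck.
- square_punch (a joint): How far the square punch is pressed down, 0 at rest, 0.030 m fully down; leave it.
- sign_axis (a point): Point on the sign's upright turning axis, 153.5 mm above the bench, level with sign_pin. The sign is an aluminium plate 120 wide, 70 high, 10 mm thick, upper edge 126 mm above the bench, turning about its middle on a post with a fixed round foot 100 mm across. One face has a raised disc 46 mm across, the other a raised bar 90 x 16 mm, both 4 mm proud.
- sign_pin (a point): Half-way up the sign's turning pin: an upright round steel pin 14 mm in diameter and 55 mm high on the sign's upper edge, 48 mm from the turning axis. It can be pinched from above and led round; it turns with the sign.
- sign (a joint): Angle of the sign, rad, counter-clockwise from above. At 0 (a stop) the disc face looks to the robot, the pin on the left (+y). At 3.14 (other stop) the bar face looks to the robot, the pin on the right, having come round the near side. The stand is yawed by up to 0.25 rad. Turns lightly (0.03 N m), stays where left. Starts at 0 to 0.4.
- wrench: Loose steel wrench 170 mm long, flat on the bench at the left; leave it.
- strips: Loose aluminium flat strip 150 x 30 x 6 mm in front of the punches; leave it.
- tape: Loose cardboard roll 100 mm across, 45 mm high, behind; leave it.
- jar: Loose jar 68 mm across, 85 mm high, behind the punches; leave it.
- cartridge: Loose white cartridge 190 mm long, 48 mm thick, with a nozzle, lying behind; leave it.
- carton: Loose open cardboard tray 150 x 100 x 60 mm at the right; leave it.
- plates: Loose steel plate 110 x 80 x 12 mm at the left; leave it.
- mallet: The mallet as a whole, 0.3 to 0.55 kg: origin at the centre of its head's lower face, axes as mallet_grip. Its centre of mass lies about 12 mm from the head's axis, on the handle's side.
Not all that is in view belongs to the job. There is more than one size of the mallet; the job needs the smaller. What is shaped like the part that bears round_punch_top but purple is not meant.

How it is judged:
By the outcome, as a careful person would: the job done as asked, in the order asked, and still so for the second after the job is handed in, with the robot touching nothing.
It also fails if it takes over 72 s, if anything falls off the work surface, if the arm or the gripper's body presses on something with over 40 N, if the wrist force passes 120 N, or if a joint passes its speed limit or range.

## Working session

There is one attempt and no reset: what is moved stays moved. The work goes in short steps, each a Python script; the robot and the scene stay as the last script left them, time stands still between calls to the robot, and variables do not carry over. Pictures are saved under pics/ and viewed, and the job is handed in when it is done.

```bash
ls; mkdir -p pics
python3 - <<'E'
from bench import manip, effector, viewer
import cv2
for n in ["side","top","wrist"]:
    c=viewer.get_calibration(n); print(n,c)
    im=viewer.get_image(n); cv2.imwrite(f"pics/{n}0.png",im[:,:,::-1])
print(manip.current_clock(),manip.current_tcp_rot(),manip.current_force(),manip.grip_depth)
E
```

```text
pics
side {'vfov': 42.43921440906027, 'cx': 322.4678376359524, 'cy': 240.2370765150106, 'dist_coeffs': array([-0.2092793,  0.       ,  0.       ,  0.       ,  0.       ]), 'eye': array([0.1975712 , 1.21511638, 0.96081615]), 'attitude': array([-0.07977803,  0.88044491, -0.46548851,  0.04210309])}
top {'vfov': 52.25281230424831, 'cx': 314.36445652285386, 'cy': 237.33758243172133, 'dist_coeffs': array([0.01603069, 0.        , 0.        , 0.        , 0.        ]), 'eye': array([ 0.19895692, -0.00670048,  1.23017465]), 'attitude': array([ 0.71060407, -0.69658182,  0.06938092, -0.07072422])}
wrist {'vfov': 62.749478283617385, 'cx': 320.89645248733785, 'cy': 237.09286294864785, 'dist_coeffs': array([-0.04852179,  0.        ,  0.        ,  0.        ,  0.        ]), 'eye': array([ 0.35617446, -0.54885505,  0.38490331]), 'attitude': array([ 0.84263794, -0.52091888, -0.07283876,  0.11532274])}
0.15 [ 8.50434075e-01 -5.26081076e-01 -6.34061418e-04 -4.28987346e-04] [ 0.37396265  0.58477229 -0.16610788] 0.0188
```

View pics/side0.png

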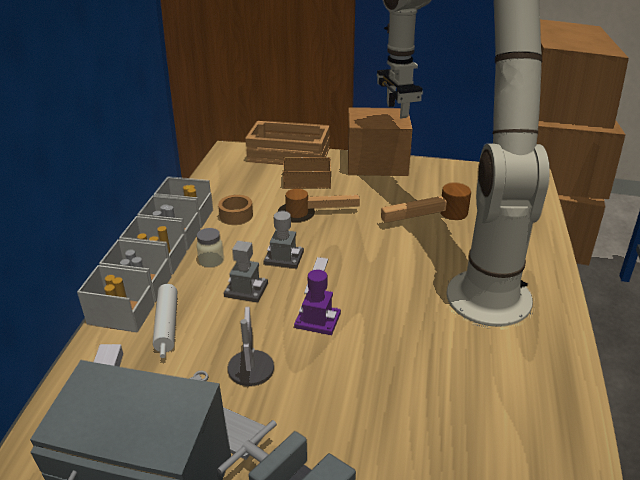

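View pics/top0.png

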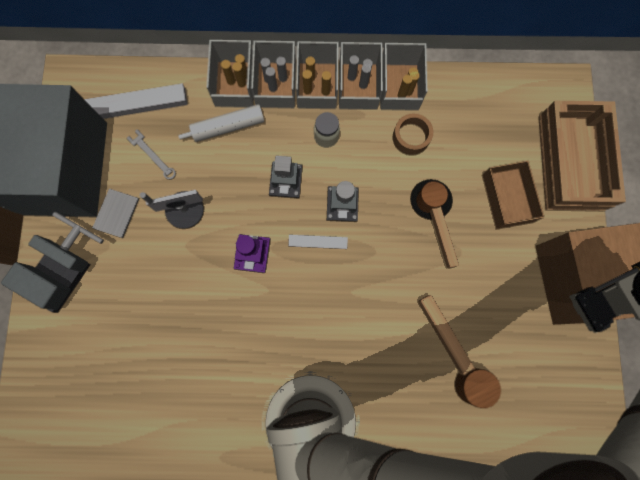

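View pics/wrist0.png

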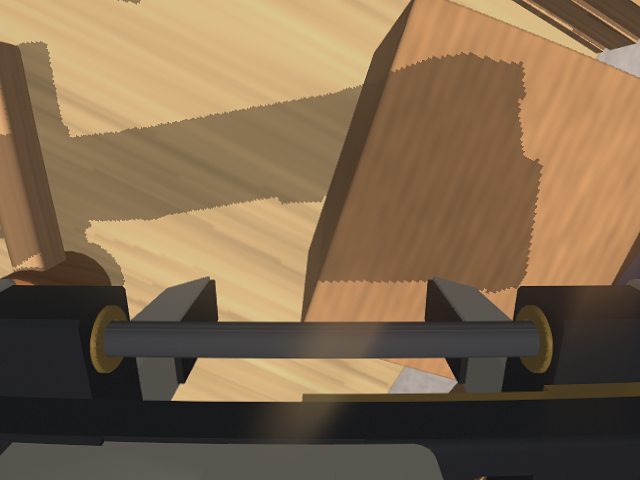

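```bash
cat > h.py <<'E'
from bench import manip, effector, viewer
import cv2, numpy as np
from scipy.spatial.transform import Rotation as R
def K(c):
    f=240/np.tan(np.radians(c["vfov"])/2); return np.array([[f,0,c["cx"]],[0,f,c["cy"]],[0,0,1]])
def rays(c,px):
    px=np.array(px,float).reshape(-1,1,2)
    u=cv2.undistortPoints(px,K(c),np.array(c["dist_coeffs"]))[:,0]
    d=np.c_[u,np.ones(len(u))]@R.from_quat(c["attitude"]).as_matrix().T
    return np.array(c["eye"]),d/np.linalg.norm(d,axis=1)[:,None]
def onz(c,px,z):
    e,d=rays(c,px); return e+d*((z-e[2])/d[:,2])[:,None]
def tri(c1,p1,c2,p2):
    e1,d1=rays(c1,[p1]);e2,d2=rays(c2,[p2]);d1=d1[0];d2=d2[0]
    s=np.linalg.lstsq(np.c_[d1,-d2],e2-e1,rcond=None)[0]
    a=e1+s[0]*d1;b=e2+s[1]*d2; return (a+b)/2,np.linalg.norm(a-b)
def proj(c,P):
    Rm=R.from_quat(c["attitude"]).as_matrix().T
    return cv2.projectPoints(np.array(P,float).reshape(-1,1,3),cv2.Rodrigues(Rm)[0],-Rm@np.array(c["eye"]),K(c),np.array(c["dist_coeffs"]))[0][:,0]
def down(yaw): # tool z down, jaw axis x at yaw
    return (R.from_euler('z',yaw)*R.from_euler('x',np.pi)).as_quat()
def snap(n,name):
    c=viewer.get_calibration(n); im=viewer.get_image(n); cv2.imwrite("pics/"+name,im[:,:,::-1]); return c,im
E
python3 - <<'E'
import cv2
t=cv2.imread("pics/top0.png"); s=cv2.imread("pics/side0.png")
cv2.imwrite("pics/tA.png",cv2.resize(t[140:280,260:470],None,fx=3.8,fy=3.8,interpolation=cv2.INTER_CUBIC))
cv2.imwrite("pics/tB.png",cv2.resize(t[120:280,100:290],None,fx=3.7,fy=3.7,interpolation=cv2.INTER_CUBIC))
cv2.imwrite("pics/sA.png",cv2.resize(s[180:390,180:370],None,fx=2.8,fy=2.8,interpolation=cv2.INTER_CUBIC))
E
```

```text
(no output)
```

View pics/tA.png

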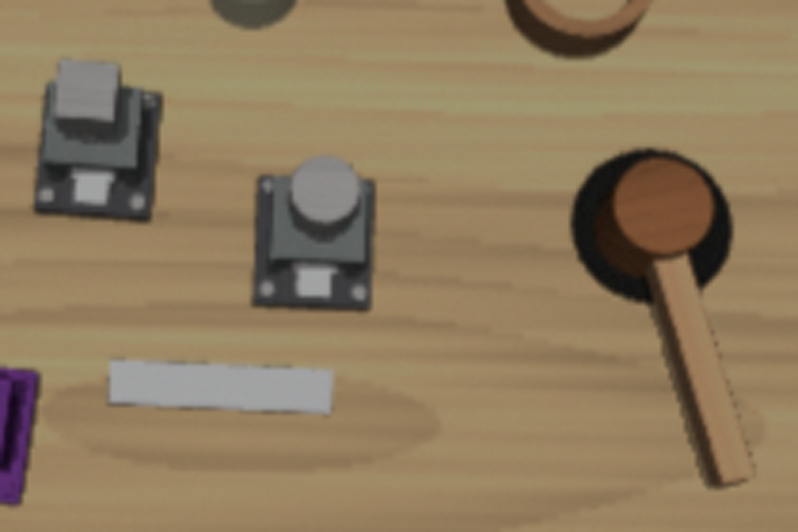

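View pics/tB.png

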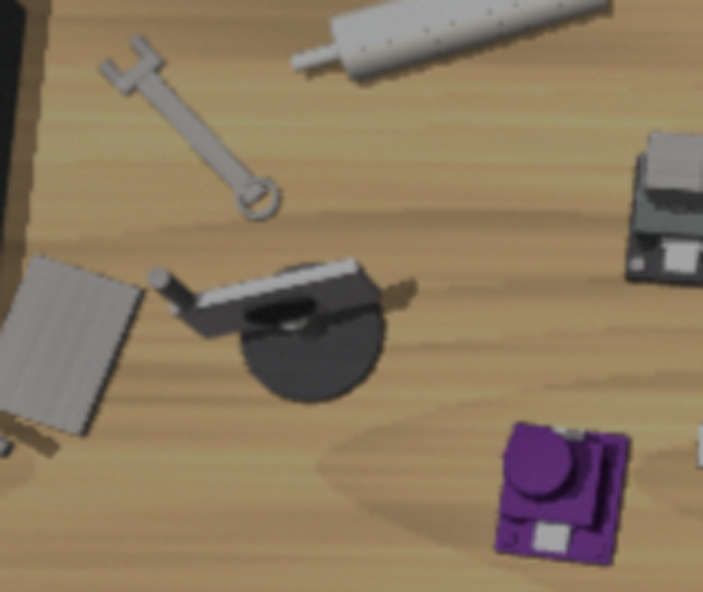

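View pics/sA.png

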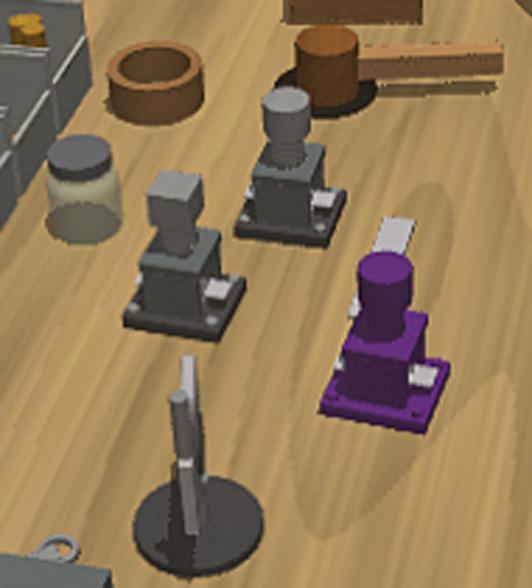

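Run:
```python
from h import *
np.set_printoptions(precision=4,suppress=True)
ct=viewer.get_calibration("top"); cs=viewer.get_calibration("side")
A=lambda x,y:((x+.5)/3.8+260-.5,(y+.5)/3.8+140-.5)
B=lambda x,y:((x+.5)/3.7+100-.5,(y+.5)/3.7+120-.5)
S=lambda x,y:((x+.5)/2.8+180-.5,(y+.5)/2.8+180-.5)
rp=A(325,190)
print("rp top",onz(ct,rp,.135)); print("rp side",onz(cs,S(287,99),.135))
print("sq",onz(ct,A(88,91),.135),onz(cs,S(175,190),.135))
print("head",onz(ct,A(664,207),.07), onz(cs,S(326,43),.07))
print("mat",onz(ct,A(651,224.5),.006))
print("handle top edges L near/far, R near/far",onz(ct,[A(655,262),A(717,487),A(692,255),A(752,475)],.053))
print("pin",onz(ct,B(160,279),.181),tri(ct,B(160,279),cs,S(179,397)))
print("foot",onz(ct,B(313,333),.0), onz(cs,S(199,524),.005))
print("sign edge",onz(ct,[B(200,300),B(357,265)],.126),onz(cs,[S(189,358)],.126))
```

```text
rp top [[ 0.5339 -0.0718  0.135 ]]
rp side [[ 0.5357 -0.0701  0.135 ]]
sq [[0.5947 0.0754 0.135 ]] [[0.5946 0.0865 0.135 ]]
head [[ 0.5466 -0.2951  0.07  ]] [[ 0.5482 -0.2841  0.07  ]]
mat [[ 0.5532 -0.3018  0.006 ]]
handle top edges L near/far, R near/far [[ 0.5142 -0.2924  0.053 ]
 [ 0.367  -0.3277  0.053 ]
 [ 0.5194 -0.3166  0.053 ]
 [ 0.3751 -0.3503  0.053 ]]
pin [[0.4981 0.3801 0.181 ]] (array([0.5004, 0.3814, 0.1781]), np.float64(0.0027217485054851828))
foot [[0.5128 0.3367 0.    ]] [[0.5137 0.3339 0.005 ]]
sign edge [[0.5006 0.3741 0.126 ]
 [0.5256 0.2769 0.126 ]] [[0.5269 0.2823 0.126 ]]
```

Run:
```python
from h import *
np.set_printoptions(precision=4,suppress=True)
y=np.radians(13.3); u=np.array([np.cos(y),np.sin(y)])
g=np.array([.549,-.298])-0.07*u
q=down(y-np.pi/2)
manip.servo_line([.29,-.582,.34],vel=.2)
manip.move_pose([*(g-0.03*u),.28],q)
c,im=snap("wrist","w1.png")
print(manip.current_clock(),manip.current_tool_pos(),manip.current_force(),manip.current_q())
print(c["eye"]); print(proj(c,[[.549,-.298,.07],[*g,.053]]))
```

```text
2.1083 [ 0.4509 -0.3229  0.2798] [-0.5504 -0.0031  0.1877] [ 1.0273  0.2932 -0.5531  1.729   0.1665  1.1664 -0.9138]
[ 0.523  -0.3059  0.4388]
[[319.2649  95.1997]
 [319.532  172.0664]]
```

View pics/w1.png

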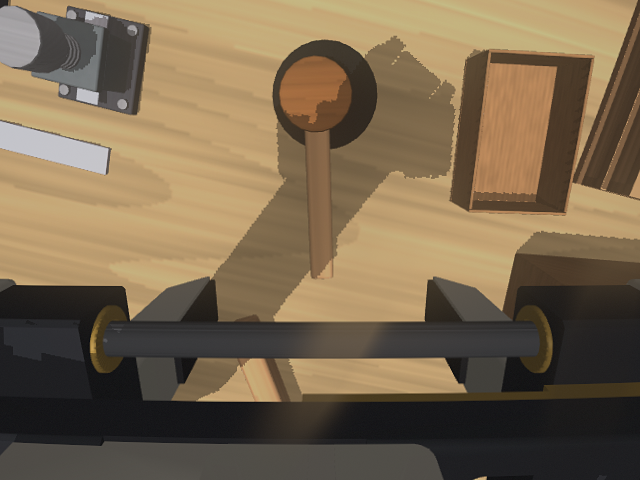

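Run:
```python
from h import *
np.set_printoptions(precision=4,suppress=True)
c=viewer.get_calibration("wrist")
h=onz(c,[[315.5,93]],.07)[0]; a,b=onz(c,[[317.5,132],[321,277]],.053)
print(h,a,b, np.degrees(np.arctan2(*(h-b)[[1,0]])),np.degrees(np.arctan2(*(a-b)[[1,0]])),np.linalg.norm((h-b)[:2]))
print(onz(c,[[325,94]],.006))
```

```text
[ 0.5501 -0.2948  0.07  ] [ 0.5174 -0.304   0.053 ] [ 0.3748 -0.3408  0.053 ] 14.711084210093496 14.463701732345008 0.18128544361471297
[[ 0.5561 -0.3026  0.006 ]]
```

```bash
python3 - <<'E'
from h import *
np.set_printoptions(precision=4,suppress=True)
y=np.radians(14.5); u=np.array([np.cos(y),np.sin(y)])
g=np.array([.550,-.2955])-0.070*u
q=down(y-np.pi/2)
manip.move_pose([*g,.12],q)
manip.servo_line([*g,.0195],vel=.12)
print(manip.current_tool_pos(),manip.current_force())
effector.close(60)
print(manip.current_finger_gap(),manip.current_force(),manip.current_tool_pos())
p=manip.current_tool_pos(); np.save("pick.npy",np.r_[p,y])
manip.servo_line([p[0],p[1],.06],vel=.1)
print(manip.current_force(),manip.current_wrist_torque(),manip.current_finger_gap(),manip.current_clock())
snap("side","s2.png"); snap("wrist","w2.png")
E
python3 - <<'E'
import cv2,numpy as np
s=cv2.imread("pics/s2.png")[140:300,220:420]; cv2.imwrite("pics/s2c.png",cv2.resize(s,None,fx=3.5,fy=3.5,interpolation=cv2.INTER_CUBIC))
E
```

```text
[ 0.483  -0.3133  0.0203] [ 0.1132 -0.6106  0.4467]
0.02327836733462151 [0.7105 0.1902 0.5372] [ 0.4821 -0.3128  0.0194]
[-0.6036 -0.1292 -4.3907] [0.0161 0.3134 0.0353] 0.02321632541734526 5.4083
```

View pics/s2c.png

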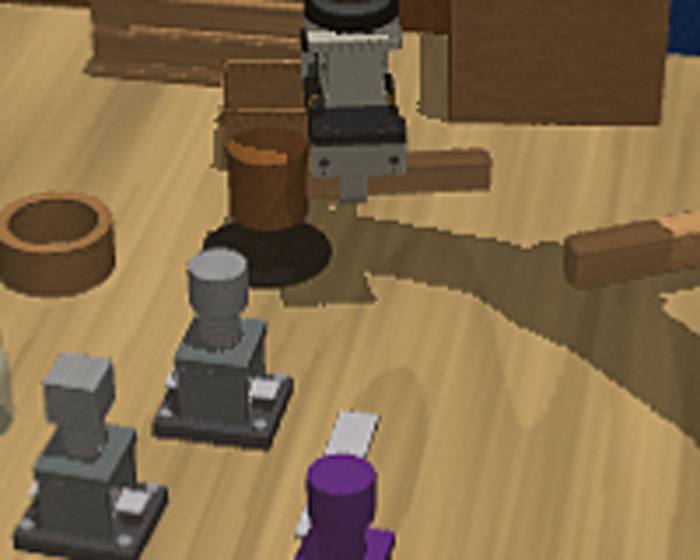

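View pics/w2.png

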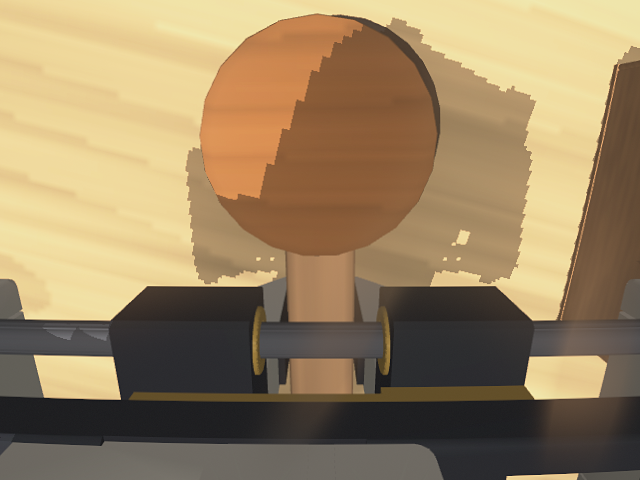

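Run:
```python
from h import *
np.set_printoptions(precision=4,suppress=True)
c=viewer.get_calibration("wrist"); p=manip.current_tool_pos()
h=onz(c,[[320,134]],p[2]-.0134+.064)[0]; d=(h-p)[:2]; print(h,d,np.linalg.norm(d),np.degrees(np.arctan2(d[1],d[0])))
np.save("hd.npy",d)
y=np.load("pick.npy")[3]; q=down(y-np.pi/2)
manip.servo_line([p[0],p[1],.215],vel=.25)
t=np.array([.5345,-.071])-d
manip.servo_line([*t,.215],ori=q,vel=.25)
print(manip.current_tool_pos(),manip.current_clock(),manip.current_q(),manip.current_force(),manip.current_wrist_torque())
snap("side","s3.png"); snap("top","t3.png")
s=cv2.imread("pics/s3.png")[140:320,200:400]; t=cv2.imread("pics/t3.png")[120:300,250:450]
cv2.imwrite("pics/st3.png",cv2.resize(np.hstack([s,t]),None,fx=2,fy=2,interpolation=cv2.INTER_CUBIC))
```

```text
[ 0.5511 -0.2946  0.1099] [0.0697 0.018 ] 0.07199265600624391 14.460999821558136
[ 0.4646 -0.0904  0.2146] 7.325 [ 0.7428  0.2247 -0.6836  1.9859  0.1701  0.9876 -1.342 ] [ 0.7989 -0.283  -4.2788] [-0.1088  0.2656 -0.0221]
```

View pics/st3.png

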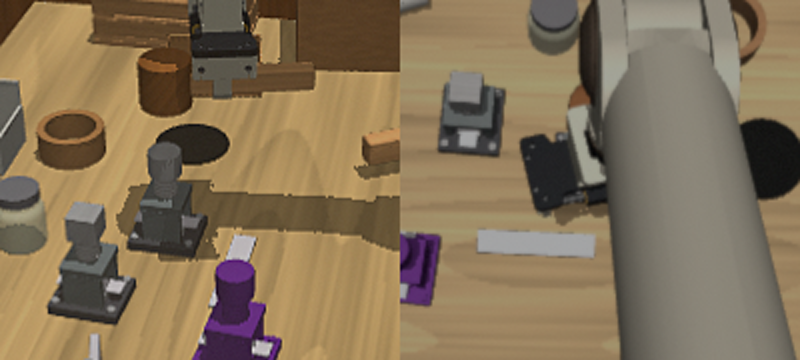

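Run:
```python
from h import *
np.set_printoptions(precision=4,suppress=True)
p=manip.current_tool_pos(); y=np.load("pick.npy")[3]; q=down(y-np.pi/2)
t=np.array([.5345,-.071])-np.load("hd.npy")
t0=manip.current_clock()
manip.servo_line([*t,.1165],ori=q,vel=.18)
print(manip.current_clock()-t0,manip.current_tool_pos(),manip.current_force(),manip.current_wrist_torque())
snap("side","s4.png"); snap("wrist","w4.png")
manip.servo_line([*t,.215],ori=q,vel=.2)
print(manip.current_tool_pos(),manip.current_force(),manip.current_wrist_torque(),manip.current_finger_gap(),manip.current_clock())
snap("side","s5.png"); snap("wrist","w5.png")
f=lambda n:cv2.imread(n)[140:320,200:400]
cv2.imwrite("pics/ss4.png",cv2.resize(np.hstack([f("pics/s4.png"),f("pics/s5.png")]),None,fx=2,fy=2,interpolation=cv2.INTER_CUBIC))
f=lambda n:cv2.imread(n)[::2,::2]
cv2.imwrite("pics/ww4.png",np.hstack([f("pics/w4.png"),f("pics/w5.png")]))
```

```text
0.7000000000000002 [ 0.4647 -0.0901  0.1167] [-4.7185 -1.4511  5.7387] [-0.135   0.8012  0.0224]
[ 0.4639 -0.0894  0.214 ] [-0.0727  0.0812 -5.4858] [-0.0772  0.3315  0.0055] 0.02352470818955681 8.8667
```

View pics/ss4.png

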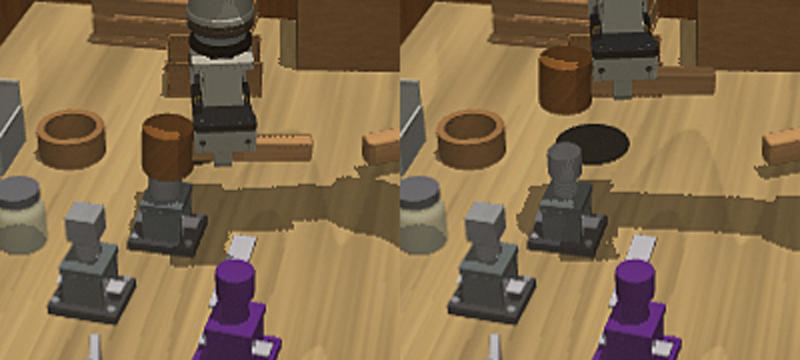

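View pics/ww4.png

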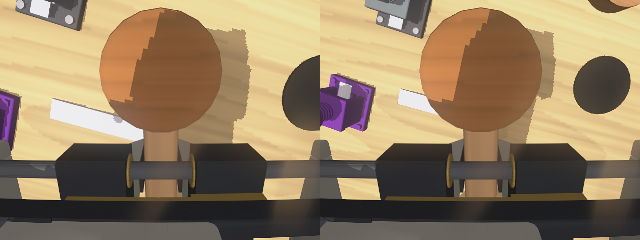

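Run:
```python
import cv2,numpy as np
a=[]
for n in ("w2","w4","w5"):
    im=cv2.imread(f"pics/{n}.png"); h=cv2.cvtColor(im,cv2.COLOR_BGR2HSV)
    m=cv2.inRange(h,(5,115,60),(16,255,255)); m[262:]=0
    m=cv2.morphologyEx(m,cv2.MORPH_OPEN,np.ones((5,5)))
    cs=cv2.findContours(m,cv2.RETR_EXTERNAL,cv2.CHAIN_APPROX_NONE)[0]
    c=max(cs,key=cv2.contourArea); pts=c[:,0]; pts=pts[pts[:,1]<235]
    print(n,cv2.contourArea(c),cv2.fitEllipse(pts),cv2.boundingRect(c))
```

```text
w2 44967.0 ((318.112548828125, 135.12782287597656), (235.47152709960938, 240.85472106933594), 179.39950561523438) (200, 14, 237, 248)
w4 46662.5 ((321.60308837890625, 135.2044219970703), (236.19873046875, 245.81370544433594), 111.56137084960938) (198, 15, 246, 247)
w5 47145.0 ((320.8399353027344, 138.96609497070312), (242.826904296875, 246.77088928222656), 173.45579528808594) (199, 15, 245, 247)
```

Run:
```python
import cv2,numpy as np
f=lambda n:cv2.resize(cv2.imread(f"pics/{n}.png")[0:300,180:460],None,fx=.95,fy=.95)
cv2.imwrite("pics/cmp.png",np.hstack([f("w2"),f("w4"),f("w5")]))
for n in ("w2","w4","w5"):
    g=cv2.imread(f"pics/{n}.png").astype(int); 
    for r in (120,135,150):
        d=np.abs(np.diff(g[r],axis=0)).sum(1); print(n,r,[(i,d[i]) for i in np.where(d>60)[0] if i<470 and i>180])
    d=np.abs(np.diff(g[:,318],axis=0)).sum(1); print([(i,d[i]) for i in np.where(d>60)[0] if i<300])
```

```text
w2 120 [(np.int64(200), np.int64(94)), (np.int64(201), np.int64(125)), (np.int64(290), np.int64(62)), (np.int64(291), np.int64(94)), (np.int64(439), np.int64(148))]
w2 135 [(np.int64(198), np.int64(111)), (np.int64(280), np.int64(106)), (np.int64(436), np.int64(61)), (np.int64(438), np.int64(125)), (np.int64(439), np.int64(83))]
w2 150 [(np.int64(188), np.int64(72)), (np.int64(190), np.int64(96)), (np.int64(192), np.int64(115)), (np.int64(200), np.int64(79)), (np.int64(201), np.int64(82)), (np.int64(276), np.int64(64)), (np.int64(277), np.int64(89)), (np.int64(435), np.int64(85)), (np.int64(436), np.int64(107))]
[(np.int64(12), np.int64(148)), (np.int64(13), np.int64(152)), (np.int64(71), np.int64(147)), (np.int64(255), np.int64(67))]
w4 120 [(np.int64(199), np.int64(85)), (np.int64(200), np.int64(110)), (np.int64(272), np.int64(106)), (np.int64(440), np.int64(84))]
w4 135 [(np.int64(197), np.int64(124)), (np.int64(198), np.int64(84)), (np.int64(269), np.int64(109)), (np.int64(442), np.int64(82))]
w4 150 [(np.int64(198), np.int64(139)), (np.int64(266), np.int64(107))]
[(np.int64(13), np.int64(138)), (np.int64(14), np.int64(224)), (np.int64(16), np.int64(78))]
w5 120 [(np.int64(200), np.int64(117)), (np.int64(282), np.int64(90)), (np.int64(440), np.int64(81))]
w5 135 [(np.int64(198), np.int64(116)), (np.int64(279), np.int64(99)), (np.int64(442), np.int64(75)), (np.int64(468), np.int64(183))]
w5 150 [(np.int64(198), np.int64(130)), (np.int64(276), np.int64(100)), (np.int64(467), np.int64(219))]
[(np.int64(13), np.int64(176)), (np.int64(14), np.int64(200)), (np.int64(15), np.int64(112)), (np.int64(60), np.int64(80)), (np.int64(263), np.int64(68))]
```

View pics/cmp.png

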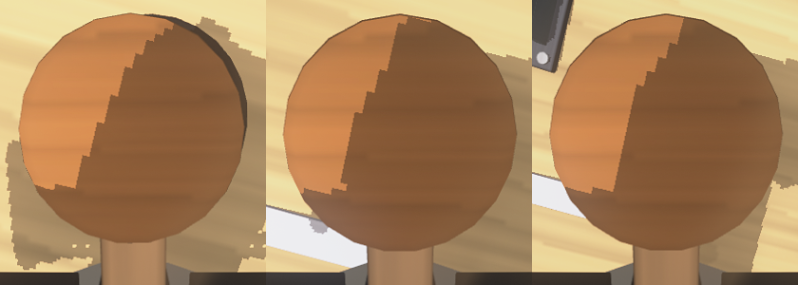

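Run:
```python
import cv2,numpy as np
f=lambda n:cv2.resize(cv2.imread(f"pics/{n}.png")[190:275,255:310],None,fx=7,fy=7,interpolation=cv2.INTER_CUBIC)
cv2.imwrite("pics/pz.png",np.hstack([f("s4"),f("s5")]))
from h import *
c=viewer.get_calibration("side")
print(proj(c,[[.5345,-.071,.135-.035],[.5345,-.071,.135-.061],[.5345,-.071,.135-.065],[.5345-.022,-.071,.07],[.5345-.022,-.071,.074]]))
```

```text
[[283.20473614 226.50157376]
 [283.55978077 234.94640779]
 [283.61409925 236.23205284]
 [291.91061908 237.08624237]
 [291.86779113 235.79874152]]
```

View pics/pz.png

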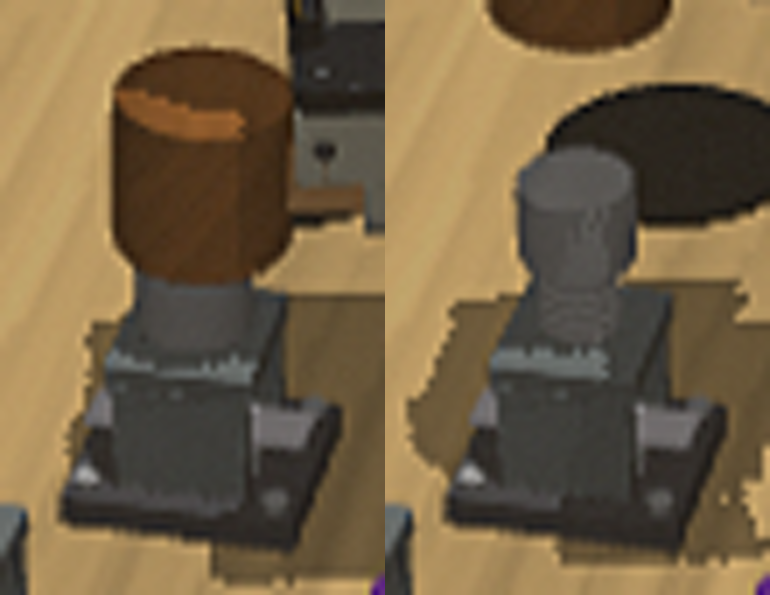

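Run:
```python
from h import *
np.set_printoptions(precision=4,suppress=True)
def mat(n,im,roi):
    g=cv2.imread("pics/"+im); m=(g.max(2)<58).astype(np.uint8)*255
    x0,y0,x1,y1=roi; k=np.zeros_like(m); k[y0:y1,x0:x1]=m[y0:y1,x0:x1]
    k=cv2.morphologyEx(k,cv2.MORPH_OPEN,np.ones((3,3)))
    c=max(cv2.findContours(k,cv2.RETR_EXTERNAL,cv2.CHAIN_APPROX_NONE)[0],key=cv2.contourArea)
    e=cv2.fitEllipse(cv2.convexHull(c)); print(n,e,cv2.boundingRect(c)); return e[0]
cw=viewer.get_calibration("wrist")
print(onz(cw,[mat("wrist","w5.png",(530,100,639,240))],.006))
print(onz(viewer.get_calibration("side"),[mat("side","s5.png",(265,190,330,228))],.006))
print(onz(viewer.get_calibration("top"),[mat("top","t3.png",(410,170,460,230))],.006))
```

```text
Traceback (most recent call last):
ValueError: max() iterable argument is empty
```

Run:
```python
from h import *
np.set_printoptions(precision=4,suppress=True)
def mat(n,im,roi,th):
    g=cv2.imread("pics/"+im); m=(g.max(2)<th).astype(np.uint8)*255
    x0,y0,x1,y1=roi; k=np.zeros_like(m); k[y0:y1,x0:x1]=m[y0:y1,x0:x1]
    k=cv2.morphologyEx(k,cv2.MORPH_OPEN,np.ones((3,3)))
    c=max(cv2.findContours(k,cv2.RETR_EXTERNAL,cv2.CHAIN_APPROX_NONE)[0],key=cv2.contourArea)
    e=cv2.fitEllipse(cv2.convexHull(c)); print(n,e,cv2.boundingRect(c)); return e[0]
cw=viewer.get_calibration("wrist")
print(cv2.imread("pics/w5.png")[168,565])
print(onz(cw,[mat("wrist","w5.png",(500,90,639,240),90)],.006))
print(onz(viewer.get_calibration("side"),[mat("side","s5.png",(265,190,330,228),58)],.006))
print(onz(viewer.get_calibration("top"),[mat("top","t3.png",(410,170,460,230),58)],.006))
```

```text
[50 57 63]
wrist ((562.7481079101562, 168.9949493408203), (106.28511810302734, 122.23193359375), 42.20549392700195) (507, 112, 113, 115)
[[ 0.5556 -0.2991  0.006 ]]
side ((295.9185791015625, 211.48780822753906), (19.582538604736328, 35.592994689941406), 88.82305908203125) (279, 202, 35, 20)
[[ 0.5532 -0.2973  0.006 ]]
top ((434.22149658203125, 198.0764617919922), (32.843589782714844, 40.95713424682617), 155.0401611328125) (420, 180, 32, 39)
[[ 0.555  -0.3103  0.006 ]]
```

Run:
```python
from h import *
np.set_printoptions(precision=4,suppress=True)
P=np.load("pick.npy"); y=P[3]; q=down(y-np.pi/2)
x=P[:2]+[.003,-.003]
manip.servo_line([*x,.215],ori=q,vel=.25)
manip.servo_line([*x,.05],ori=q,vel=.2)
f0=np.mean([manip.current_force() for _ in range(5)],0); print(f0)
z=.028
while z>.0175:
    manip.servo_line([*x,z],ori=q,vel=.05); f=manip.current_force(); print(round(z,4),f,manip.current_wrist_torque()[1])
    if f[2]-f0[2]>4: break
    z-=.0015
print(manip.current_tool_pos(),manip.current_clock())
snap("side","s6.png")
s=cv2.imread("pics/s6.png")[140:260,240:400]
cv2.imwrite("pics/s6c.png",cv2.resize(s,None,fx=4,fy=4,interpolation=cv2.INTER_CUBIC))
```

```text
[ 0.6478 -0.7108 -4.532 ]
0.028 [ 0.0894 -0.2088 -4.1517] 0.24630313143150928
0.0265 [ 0.0973  0.1225 -5.4136] 0.3021308186693202
0.025 [-0.2339  0.0835 -4.9559] 0.28023235815275177
0.0235 [-0.5474  0.1001 -5.1907] 0.26406041489459836
0.022 [-0.4062  0.1895 -4.8261] 0.22026114456984278
0.0205 [ 0.6433 -0.1241 -5.3083] 0.28539333352253965
0.019 [ 1.5094  0.0309 -4.8063] 0.2810908312003071
[ 0.485  -0.3158  0.0189] 13.0917
```

View pics/s6c.png

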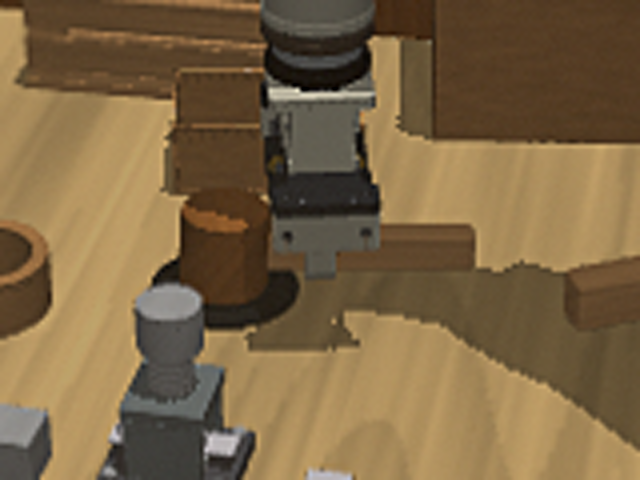

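Run:
```python
from h import *
np.set_printoptions(precision=4,suppress=True)
P=np.load("pick.npy"); y=P[3]; q=down(y-np.pi/2)
x=P[:2]+[.003,-.003]
z=.018
while z>.0105:
    manip.servo_line([*x,z],ori=q,vel=.05); f=manip.current_force(); print(round(z,4),f,manip.current_wrist_torque()[1])
    if f[2]>-2: break
    z-=.001
print(manip.current_tool_pos(),manip.current_clock())
```

```text
0.018 [ 0.4961  0.245  -4.9457] 0.3007064985776146
0.017 [-0.1428 -0.6682 -2.1729] 0.3440687316633362
0.016 [-3.076   0.7997  5.1748] 0.7273445465971601
[ 0.4852 -0.316   0.017 ] 13.8917
```

Run:
```python
from h import *
np.set_printoptions(precision=4,suppress=True)
p=manip.current_tool_pos()
effector.open_jaws()
manip.sleep(.3)
print(manip.current_force(),manip.current_finger_gap(),manip.current_tool_pos())
p=manip.current_tool_pos()
manip.servo_line([p[0],p[1],.30],vel=.2)
print(manip.current_clock())
c,im=snap("wrist","w7.png"); snap("side","s7.png")
s=cv2.imread("pics/s7.png")[140:260,240:400]
cv2.imwrite("pics/s7c.png",np.hstack([cv2.resize(s,(400,300),interpolation=cv2.INTER_CUBIC),cv2.resize(cv2.imread("pics/w7.png"),(400,300))]))
```

```text
[-0.0088 -0.0041  0.278 ] 0.09217899644333871 [ 0.4851 -0.3158  0.016 ]
16.925
```

View pics/s7c.png

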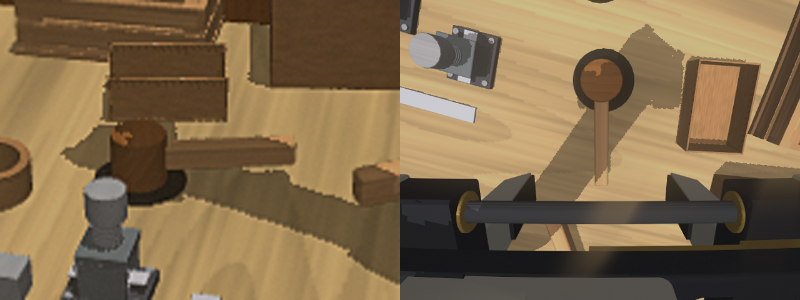

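Run:
```python
from h import *
np.set_printoptions(precision=3,suppress=True)
ct=viewer.get_calibration("top")
for z in (0,.1,.2,.3): print(z,onz(ct,[[107,150],[78,90],[65,215],[103,240],[88,270]],z)[:,:2].tolist())
for yaw in (0,-np.pi/2,np.pi,-2.6,.2,.4):
    print(yaw,[manip.solve_ik([x,yy,z],down(yaw)) for x,yy,z in ((.498,.38,.14),(.465,.335,.14),(.515,.287,.14))])
```

```text
0 [[0.6714416224436149, 0.5523451252330434], [0.8414348147860912, 0.647789840322055], [0.49222128286962263, 0.6418345193778325], [0.4286285817594667, 0.5376877911355851], [0.350949531557269, 0.567156882570277]]
0.1 [[0.6330336857272397, 0.506900715327077], [0.7892082554337636, 0.5945867991307024], [0.4683820368586423, 0.5891155818830468], [0.4099587400459934, 0.493434865229365], [0.3385941631863564, 0.5205084357120181]]
0.2 [[0.5946257490108646, 0.4614563054211108], [0.7369816960814364, 0.54138375793935], [0.4445427908476619, 0.5363966443882612], [0.3912888983325201, 0.44918193932314515], [0.3262387948154439, 0.47385998885375924]]
0.3 [[0.5562178122944894, 0.41601189551514456], [0.6847551367291088, 0.4881807167479973], [0.4207035448366815, 0.4836777068934754], [0.3726190566190469, 0.4049290134169252], [0.31388342644453127, 0.4272115419955003]]
0 [array([-0.016,  0.744, -0.997,  1.675,  0.687,  1.113, -1.214]), array([ 0.063,  0.652, -1.001,  1.812,  0.634,  1.039, -1.186]), array([ 0.243,  0.775, -1.154,  1.768,  0.781,  1.14 , -1.166])]
-1.5707963267948966 [array([-0.395,  0.55 , -0
[... 284 characters left out ...]
  1.808,  0.895,  1.215,  1.766]), array([ 0.303,  0.89 , -1.304,  1.766,  0.915,  1.242,  1.886])]
-2.6 [array([-1.503,  1.002,  1.351,  1.726, -1.022,  1.303, -2.517]), array([-1.548,  0.916,  1.354,  1.863, -0.968,  1.225, -2.468]), array([-1.332,  0.756,  1.131,  1.82 , -0.776,  1.09 , -2.51 ])]
0.2 [array([ 0.001,  0.763, -1.031,  1.674,  0.715,  1.129, -1.033]), array([ 0.087,  0.674, -1.042,  1.811,  0.668,  1.057, -1.012]), array([ 0.255,  0.793, -1.18 ,  1.768,  0.804,  1.156, -0.982])]
0.4 [array([ 0.019,  0.783, -1.066,  1.674,  0.745,  1.146, -0.853]), array([ 0.111,  0.701, -1.087,  1.81 ,  0.705,  1.078, -0.84 ]), array([ 0.265,  0.811, -1.205,  1.767,  0.825,  1.171, -0.796])]
```

Run:
```python
from h import *
np.set_printoptions(precision=4,suppress=True)
print(manip.solve_ik([.47,.22,.33],down(np.pi+.1)),manip.current_q())
manip.move_pose([.48,.33,.32],down(np.pi+.1))
print(manip.current_q(),manip.current_tool_pos(),manip.current_clock())
c,im=snap("wrist","w8.png"); snap("side","s8.png");snap("top","t8.png")
print(c["eye"]); print(proj(c,[[.498,.38,.181],[.513,.336,.126],[.513,.336,0]]))
cv2.imwrite("pics/ts8.png",np.hstack([cv2.resize(cv2.imread(f"pics/{n}8.png"),(400,300),interpolation=cv2.INTER_AREA) for n in "ts"]))
```

```text
[ 0.5333  0.3855 -1.289   1.7286  0.3821  1.3193  2.4072] [ 0.9906  0.3302 -0.5804  1.6449  0.1895  1.2254 -0.9475]
[ 0.2413  0.5807 -1.2956  1.5949  0.5654  1.4013  2.1291] [0.4805 0.3293 0.3198] 19.625
[0.4886 0.2566 0.479 ]
[[294.5765 281.6873]
 [285.9902 212.8348]
 [294.823  190.9979]]
```

View pics/w8.png

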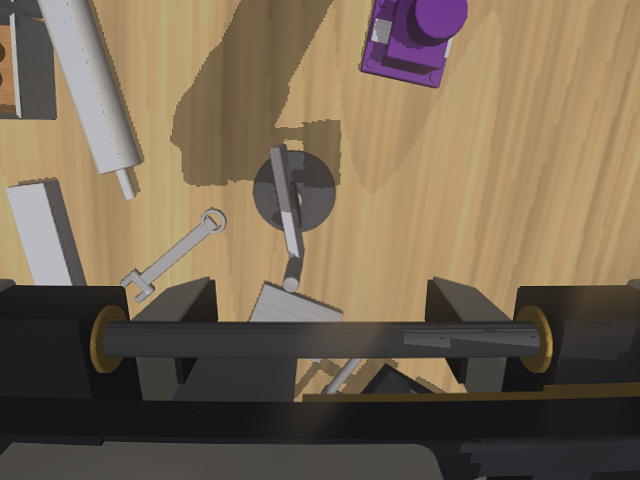

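View pics/ts8.png

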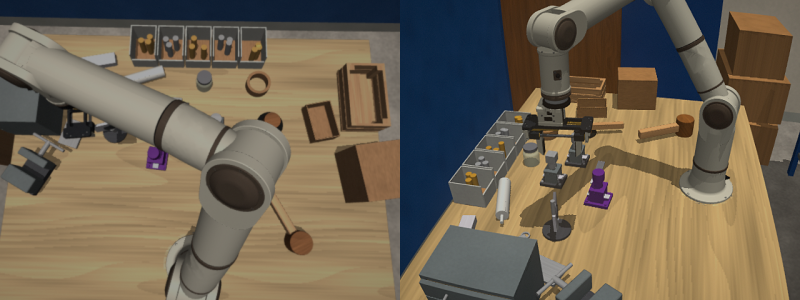

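```bash
python3 - <<'E'
from h import *
np.set_printoptions(precision=4,suppress=True)
c=viewer.get_calibration("wrist")
p=onz(c,[[291.5,285]],.181)[0]; a=onz(c,[[294.5,191.5]],0)[0]
print(p,a,np.linalg.norm((p-a)[:2]),np.degrees(np.arctan2(*(p-a)[[1,0]])))
print(onz(c,[[278,148],[295,255]],.126))
for z in (.1,.2,.25): print(onz(c,[[298,360]],z))
E
python3 - <<'E'
import cv2
a=cv2.imread("pics/w8.png")[130:400,160:440];cv2.imwrite("pics/w8c.png",cv2.resize(a,None,fx=2.2,fy=2.2,interpolation=cv2.INTER_CUBIC))
E
```

```text
[0.5001 0.3834 0.181 ] [0.5132 0.3369 0.    ] 0.04828602135677354 105.74564892102462
[[0.5243 0.2788 0.126 ]
 [0.5014 0.3759 0.126 ]]
[[0.4893 0.5061 0.1   ]]
[[0.4891 0.4403 0.2   ]]
[[0.489  0.4074 0.25  ]]
```

View pics/w8c.png

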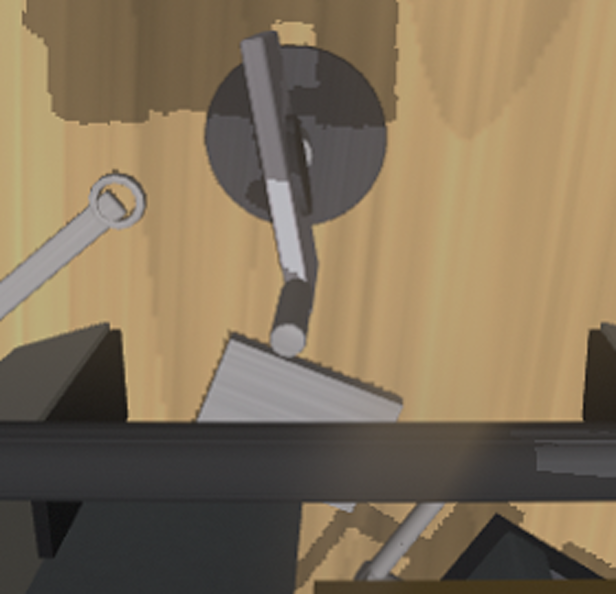

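Run:
```python
from h import *
np.set_printoptions(precision=4,suppress=True)
ct=viewer.get_calibration("top");cs=viewer.get_calibration("side")
import cv2
t=cv2.imread("pics/top0.png")[60:320,0:200]; s=cv2.imread("pics/side0.png")[340:480,20:360]
cv2.imwrite("pics/m.png",np.vstack([cv2.resize(t,(480,624)[::1])[:340], ]))
cv2.imwrite("pics/mt.png",cv2.resize(t,None,fx=2.3,fy=2.3,interpolation=cv2.INTER_CUBIC));cv2.imwrite("pics/ms.png",cv2.resize(s,None,fx=2.3,fy=2.3,interpolation=cv2.INTER_CUBIC))
```

```text
(no output)
```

View pics/mt.png

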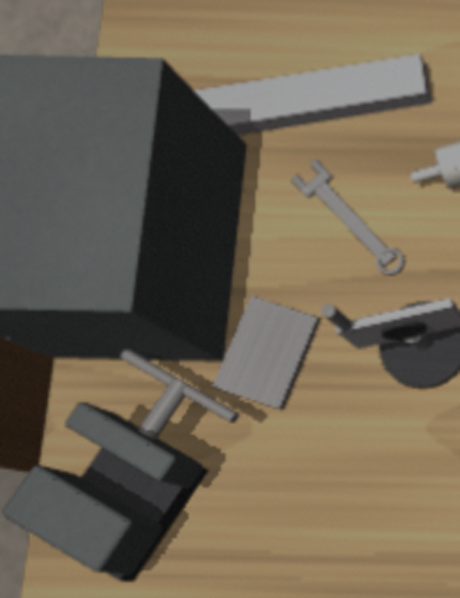

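View pics/ms.png

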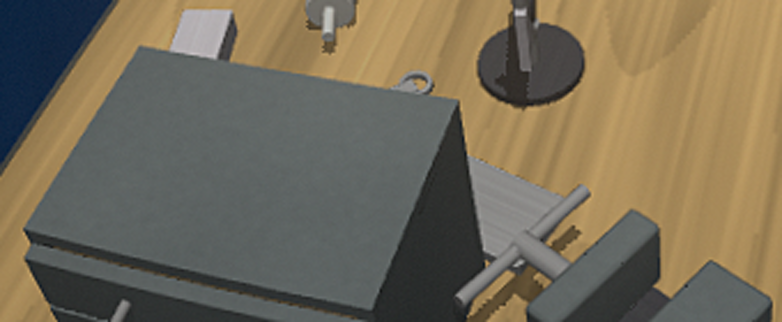

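Run:
```python
from h import *
np.set_printoptions(precision=3,suppress=True)
q=down(np.pi+.1)
p=np.array([.500,.383]); a=np.array([.5132,.3369])
manip.servo_line([*p,.22],ori=q,vel=.15)
manip.servo_line([*p,.140],ori=q,vel=.1)
print(manip.current_force(),manip.current_tool_pos())
effector.close(15)
t=manip.current_tool_pos(); g=manip.current_finger_gap(); print(g,t,manip.current_force())
snap("wrist","w9.png")
if g<.01: raise SystemExit("missed")
r=.048; th0=np.arctan2(p[1]-a[1],p[0]-a[0])
for k,th in enumerate(np.arange(th0+.12,np.radians(255),.12)):
    x=a+r*np.array([np.cos(th),np.sin(th)])
    manip.servo_line([*x,.140],ori=q,vel=.08)
    f=manip.current_force()
    if k%3==0: print(round(np.degrees(th)),f,manip.current_finger_gap())
    if np.linalg.norm(f)>15: print("force",th,f);break
np.save("th.npy",th)
print(manip.current_clock()); snap("wrist","w10.png")
```

```text
[ 0.342 -0.14   0.59 ] [0.5   0.384 0.141]
0.01412092160378543 [0.5   0.383 0.14 ] [-0.194  0.333 -0.333]
113 [ 1.32   1.575 -0.87 ] 0.01365696996628787
133 [0.341 2.072 2.709] 0.01390238644162431
154 [1.416 1.151 4.935] 0.013782178059970942
175 [1.337 1.446 5.931] 0.01370521539553313
195 [-2.694  0.83   8.502] 0.013630307032351706
216 [-9.847 -4.163 14.397] 0.013949448405691
force 3.769668887484681 [-9.847 -4.163 14.397]
26.8833
```

View pics/w10.png

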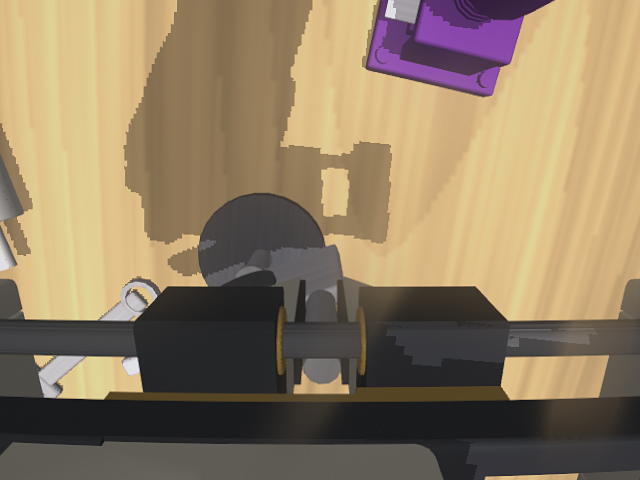

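Run:
```python
from h import *
np.set_printoptions(precision=4,suppress=True)
print(manip.current_tool_pos(),manip.current_force(),manip.current_wrist_torque())
effector.open_jaws()
print(manip.current_tool_pos(),manip.current_force(),manip.current_wrist_torque(),manip.current_clock())
p=manip.current_tool_pos()
manip.servo_line([p[0],p[1],.25],vel=.2)
c,im=snap("wrist","w11.png")
np.save("c11.npy",np.r_[c["eye"],c["attitude"]])
print(manip.current_clock())
```

```text
[0.4702 0.3073 0.1399] [-9.7309 -4.3311 14.4932] [-0.4817  1.9695  0.1196]
[0.4744 0.3087 0.14  ] [-0.7563  0.3645 -0.3239] [ 0.1446 -0.0162  0.0092] 28.2333
28.9833
```

View pics/w11.png

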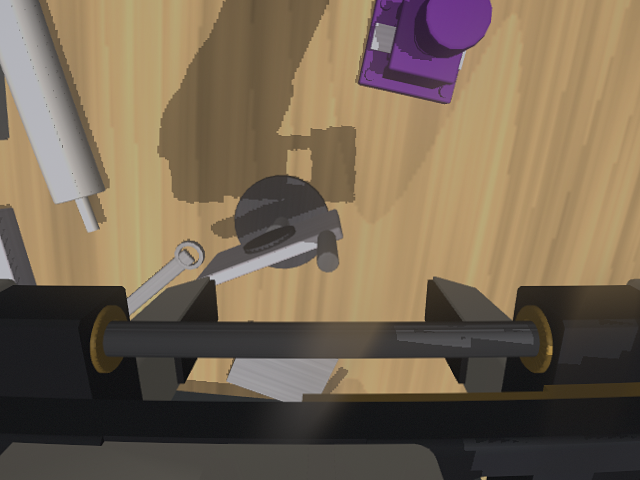

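```bash
python3 - <<'E'
from h import *
np.set_printoptions(precision=4,suppress=True)
c=viewer.get_calibration("wrist")
p=onz(c,[[327.5,262]],.181)[0]; f=onz(c,[[282.5,222]],.003)[0]
print(p,f,manip.current_tool_pos(), onz(c,[[338,220],[205,278]],.126))
E
python3 - <<'E'
import cv2
a=cv2.imread("pics/w11.png")[160:300,180:380];cv2.imwrite("pics/w11c.png",cv2.resize(a,None,fx=3.5,fy=3.5,interpolation=cv2.INTER_CUBIC))
E
```

```text
[0.4701 0.3139 0.181 ] [0.5125 0.336  0.003 ] [0.4739 0.3077 0.2485] [[0.4628 0.2998 0.126 ]
 [0.5595 0.3554 0.126 ]]
```

View pics/w11c.png

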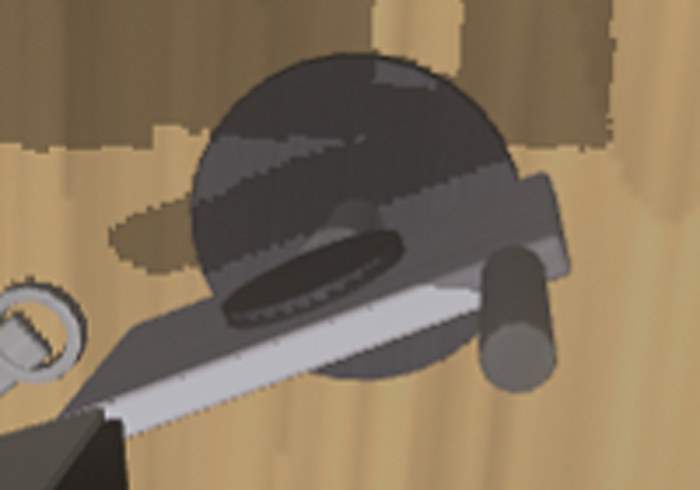

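Run:
```python
from h import *
np.set_printoptions(precision=3,suppress=True)
a=np.array([.513,.3365]); r=.048
th=np.radians(207.8)
P=lambda th:a+r*np.array([np.cos(th),np.sin(th)])
Q=lambda th:down(th-np.pi/2)
manip.servo_line([*P(th),.24],ori=Q(th),vel=.1)
print(manip.current_q(),manip.current_clock())
manip.servo_line([*P(th),.141],ori=Q(th),vel=.12)
print(manip.current_force())
effector.close(15)
g=manip.current_finger_gap(); print(g,manip.current_tool_pos(),P(th),manip.current_force(),manip.current_clock())
if g<.01: raise SystemExit("missed")
s=.12
while True:
    n=th+(.1 if th<np.radians(255) else .035)
    if n>np.radians(300): break
    manip.servo_line([*P(n),.141],ori=Q(n),vel=.06); th=n
    f=manip.current_force(); tf=f[0]*-np.sin(th)+f[1]*np.cos(th); rf=f[0]*np.cos(th)+f[1]*np.sin(th)
    print(round(np.degrees(th),1),"tan",round(tf,2),"rad",round(rf,2),f[2].round(2),manip.current_clock())
    if abs(tf)>10 or np.linalg.norm(f)>20: break
np.save("th.npy",th); snap("wrist","w12.png")
```

```text
[ 0.117  0.478 -0.991  1.741  0.433  1.162  1.056] 30.3167
[0.742 0.33  0.056]
0.013661165900364002 [0.47  0.314 0.141] [0.471 0.314] [ 0.228  0.231 -0.247] 32.4833
213.5 tan 0.31 rad 0.73 0.53 32.7333
219.3 tan -0.98 rad 1.59 0.23 32.9833
225.0 tan -1.3 rad 1.53 2.09 33.2333
230.7 tan 0.46 rad 1.01 2.04 33.4833
236.4 tan -0.46 rad 2.16 1.81 33.7333
242.2 tan 0.29 rad 1.86 2.15 33.9833
247.9 tan -1.39 rad 2.47 2.21 34.2333
253.6 tan -0.66 rad 1.21 2.07 34.4833
259.4 tan -0.86 rad 2.28 1.4 34.7333
261.4 tan -1.46 rad 2.76 2.25 34.9833
263.4 tan -1.21 rad 2.22 1.08 35.2333
265.4 tan -1.59 rad 2.4 3.34 35.4833
267.4 tan -2.05 rad 2.22 1.79 35.7333
269.4 tan -6.73 rad 2.28 5.82 35.9833
271.4 tan -9.92 rad 2.65 7.71 36.2333
273.4 tan -14.91 rad 2.92 9.87 36.4833
```

View pics/w12.png

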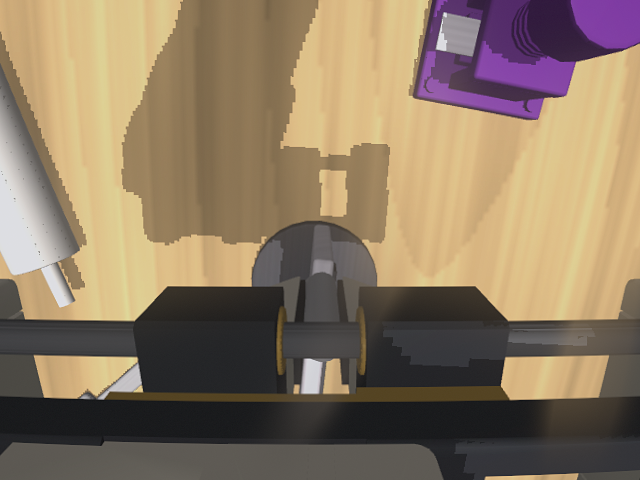

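Run:
```python
from h import *
np.set_printoptions(precision=3,suppress=True)
effector.open_jaws(); manip.sleep(.2)
p=manip.current_tool_pos(); print(p,manip.current_force())
manip.servo_line([p[0],p[1],.26],vel=.2)
c,im=snap("wrist","w13.png"); snap("side","s13.png")
print(manip.current_clock())
s=cv2.imread("pics/s13.png")
cv2.imwrite("pics/ws13.png",np.hstack([cv2.resize(im[:,:,::-1],(400,300)),cv2.resize(s[180:405,180:480],(400,300),interpolation=cv2.INTER_CUBIC)]))
```

```text
[0.516 0.289 0.141] [ 0.404 -0.496  0.756]
38.8667
```

View pics/ws13.png

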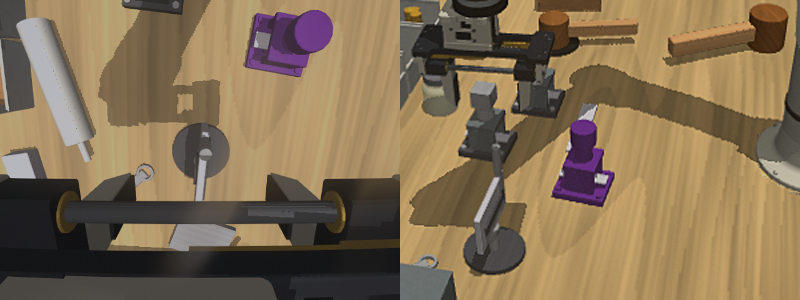

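View pics/w13.png

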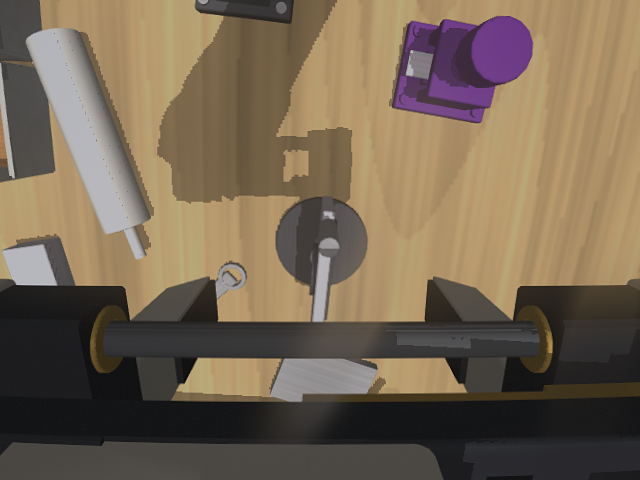

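Run:
```python
from h import *
np.set_printoptions(precision=4,suppress=True)
c=viewer.get_calibration("wrist")
p=onz(c,[[329,247]],.181)[0]; f=onz(c,[[321.5,241]],.003)[0]
for a in (f[:2],np.array([.513,.3365])): print(p,a,np.linalg.norm(p[:2]-a),np.degrees(np.arctan2(p[1]-a[1],p[0]-a[0]))%360)
```

```text
[0.5109 0.2875 0.181 ] [0.5121 0.3357] 0.04822444821434896 268.5385804148359
[0.5109 0.2875 0.181 ] [0.513  0.3365] 0.04906128666493632 267.5510840786421
```

Run:
```python
from h import *
np.set_printoptions(precision=4,suppress=True)
p=manip.current_tool_pos(); manip.servo_line([p[0],p[1],.36],vel=.2)
snap("side","s14.png"); snap("top","t14.png"); print(manip.current_clock(),manip.current_force(),manip.current_finger_gap())
cv2.imwrite("pics/f14.png",np.hstack([cv2.resize(cv2.imread("pics/t14.png"),(400,300)),cv2.resize(cv2.imread("pics/s14.png")[150:390,180:500],(400,300))]))
```

```text
39.6167 [-0.425   0.4677 -0.2199] 0.09159321766710098
```

View pics/f14.png

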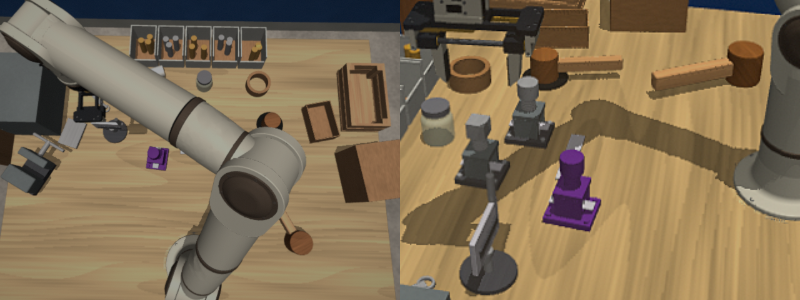

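All the pieces are in place: the mallet stands on its mat, the punches are up, the sign is turned with its pin on the right, and the gripper is clear of everything.

Run:
```python
from h import *
manip.hand_in()
```

```text
the job is handed in; nothing more can be done
```

I did the whole job and handed it in; the last clock reading was 39.6 s of the 72 s allowed. I can't confirm directly that the strip was marked, because the punch's travel isn't readable.

- **Blow:** I gripped the smaller mallet and struck the round punch once, at about 0.18 m/s mean speed. The punch went down an estimated 28–29.5 mm, past the 26 mm it needs. That comes from the spring force, the side picture and the mallet's tilt. The force never rose clearly above the spring's 11 N, so I did not feel the stop itself. The punch sprang back up, and I never touched the square one.
- **Mallet:** The blow tilted it about 2–3° in the grip, so I lowered it until it touched the mat and then let go. The pictures after release show it standing upright and centred on the mat.
- **Sign:** On the first try the pin slipped in the fingers, with about 18 N on the wrist. I let go, measured again and turned it with the gripper following the pin. The stop was felt at a pin direction of about 268°. After release the camera put the pin at 267.5–268.5°, so it stayed at the stop with the pin on the right. I never saw the raised bar itself in a picture.

In the final pictures nothing else on the bench appears to have moved. The gripper was open and touching nothing.

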